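Shut the tagged air valve under the sliding cover

ROBOT

A 7-joint arm with a two-finger parallel gripper is mounted at the origin on a cart in front of the work surface, level with it; the furniture and walls round the work are solid. World frame = base frame: x ahead of the robot, y to its left, z up, the work surface at z = 0. Lengths are in m, angles in degrees, forces in N, time in s.
With the tool pointing down it reaches from about 0.425 to 0.95 m from the base axis. Payload 4.7 kg.
Tool frame: the origin (TCP) lies between the finger pads; the fingertips stand 22 mm ahead of it and the grasp point (between the pads) lies 3 mm ahead of it; z points along the fingers, x is the direction in which the jaws open and shut, and the axes are right-handed (so a half turn about z gives the same grasp; the last joint's range is limited). The gripper opens to 87 mm and grips with 3 to 60 N. Pads are 19 mm wide; open, the fingers measure 117 mm over their backs; the gripper's body (75 mm by 190 mm) begins 51 mm behind the grasp point.
Start: joints at [-78.547, 26.849, -2.785, 87.806, 1.381, 65.374, -4.715], TCP at [0.153, 0.657, 0.216] pointing down, gripper open.
Joint ranges: [-148.3, 148.3], [-19.14, 114.17], [-79.39, 73.82], [5.75, 140.21], [-59.74, 239.74], [12.07, 113.84], [-152.46, 152.46]. Speed limits (degrees/s): [147.25, 147.25, 180, 180, 180, 180, 180].

INTERFACE

Orientations are given as [roll, pitch, yaw] about the fixed x, y, z axes, in that order (R = Rz(yaw) Ry(pitch) Rx(roll)).
In Python, from station import * gives the robot as it stands.
- The arm moves only by the tool send_rows, never from a script. Its argument "targets" is a list of rows, each a list of 7 numbers: the opening, from 0 (shut) to 1 (fully open), then the shift along the tool's x, y, z each as a share of 0.2 m, from -1 to 1, then the turn, a rotation vector about the tool's x, y, z each as a share of 180 degrees, from -1 to 1. A call has 1 to 10 rows; each row shifts and turns the pose as measured when the row begins, along the tool's axes as they then stand; what a row does not reach is not made up. A row lasts 1/12 s, in which the tool goes at most 41.7 mm and 7.16 degrees, less where a joint would pass 70% of its speed; a pose out of reach is approached as far as the arm can. A call with a number of a shift or a turn outside -1 to 1 is refused whole. A call with a gripper value outside its range is refused whole. The fingers move at their own pace and stop on an object; "force" is the grip in N (left out, the last holds). Time passes only in rows, so rows that do not move let the fingers close. It gives the time, the measured TCP pose, the force and the opening at its end, in the units of the state.
- state(): the state, without advancing time (a new reading comes with each control period).
- get_image(name): name is "scene" or "top" or "wrist"; returns a dict with "color" (420x560x3 uint8, blue, green, red), "fovy" (degrees; the focal length in pixels is half the picture's height over the tangent of half this angle, whatever the lens; pixels are square), "cx", "cy" (the principal point, pixels), "T" (4x4, takes a point from camera to world coordinates); the wrist camera has in their place "T_tool_cam" (4x4, takes a point from camera to tool coordinates, whose origin is the TCP and whose axes are the tool frame's). Camera axes: x right, y up, looking along -z (the intrinsics and any distortion apply to the point x, -y, -z); pixel columns grow to the right and rows downward; lengths in m; the calibration is good to about 2 mm. A picture is of the moment at which its call begins: read the wrist's pose just before it. There is no depth.
- finish_job(): hands the job in, once; it reports no verdict.
The state is a dict: "time": time; "joints": joint angles; "qd": joint speeds; "joint_torque": joint torques, N m; "tcp_pos": TCP position; "orientation": TCP orientation; "wrist_force": force on the tool from outside, world axes, zero at the start; "torque": the same for the moment, N m; "gripper_width": opening from 0.0 (shut) to 1.0 (fully open).
Only numpy, scipy, OpenCV 4.12 (cv2) and the standard library are available. Lean on these libraries where they do the work, as an engineer would, in place of code of your own. Each camera call takes 0.05 s, during which the arm holds its last target. There are 200 camera calls.

TASK

Push the steel cover of the grey air-valve box aside by its tab, all the way to the left until it stops over the deck, and then push the lever with the round tag disc clockwise (seen from above) until it is fully shut. Only push with the fingers: do not pinch or lift the cover or the lever. Leave the cover open, the untagged lever as it is and everything else on the bench where it stands.

Things in the scene. Friction and masses are not known exactly. Their poses are not given: they have to be found in the camera images.
- valve_box: Grey valve box fixed to the bench, 228 (its x) x 270 (its y) mm, walls 6 mm thick, 57 mm high; guide strips on its two x sides reach 65 mm. Origin: centre of underside. x points roughly away from the robot, y to the left. -y half: open well (inside 216 mm in x, y -129 to -5 mm, floor at 6 mm) with two valves side by side in x; +y half: closed deck. Hose tails stick 24 mm out of the -y end.
- cover (a joint): Flat steel cover plate, 216 by 130 mm, top 61 mm above the bench, lying over the well. Value in m: 0 = well covered, grows as it slides along the box's +y over the deck, 0.126 = fully open (hard stop). Starts at 0 to 0.012. About 2 N to slide; it stays where it is left.
- cover_plate (a joint): How far the cover has been lifted off its slide, m; it lies at 0 by its weight (0.5 kg).
- cover_tab (a point): Centre of the cover's upright tab (64 mm along the box's x, 8 mm thick, standing 30 mm above the plate, top 91 mm above the bench); it moves with the cover. The plate reaches 95 mm from it toward the box's -y.
- tagged_lever (a joint): Dark flat bar with a round tag disc, 28 mm across, on top near its end (to 52 mm high): the one to shut, in the near or far place. 60 mm long from its vertical axis, 13 mm wide, 40 to 50 mm above the bench. 0 = open (points along box +y), grows clockwise seen from above to 1.571 = fully shut (points along box +x, hard stop). Starts at 0 to 0.3; about 2 N at its end; stays where left.
- tagged_end (a point): Point on the tagged lever, 50 mm out from its axis, in mid-height (45 mm above the bench); moves with the lever.
- tagged_axis (a point): Point on the tagged lever's axis, at the same height; it turns about the vertical here.
- plain_lever (a joint): Dark flat bar without a tag; to be left alone. 60 mm long from its vertical axis, 13 mm wide, 40 to 50 mm above the bench. 0 = open (points along box +y), grows clockwise seen from above to 1.571 = fully shut (points along box +x, hard stop). Starts at 0 to 0.3; about 2 N at its end; stays where left.
- plain_end (a point): Point on the plain lever, 50 mm out from its axis, in mid-height (45 mm above the bench).
- plain_axis (a point): Point on the plain lever's axis, at the same height. The two axes are 90 mm apart in the box's x; brass pipes and valve bodies below the levers reach at most 40 mm above the bench at the axes and 32 mm elsewhere.
- grease_tin: Bystander: round tin 64 mm across, 40 mm high, beyond the left end of the box; origin centre of its underside.
- bolt_m16: Bystander: hex bolt 60 mm tall standing on its head, in front of the box; origin centre of its underside.
- v_block_a: Bystander: steel V-block 55x50x40 mm behind the box; origin centre of its underside.
- spanner_17: Bystander: open-ended spanner 188 mm long lying left of the box; origin centre of its underside.
- v_block_small: Bystander: steel V-block 44x40x32 mm in front of the box; origin centre of its underside.

How it is judged:
By the outcome, as a careful person would: the job done as asked, in the order asked, and still so for the second after the job is handed in, with the robot touching nothing.
It also fails if it takes over 51 s, if anything falls off the work surface, if the arm or the gripper's body presses on something with over 40 N, if the wrist force passes 120 N, or if a joint passes its speed limit or range.

## Working session

There is one attempt and no reset: what is moved stays moved. The work goes in short steps, Python scripts to look and compute and a tool call to move; the robot and the scene stay as the last step left them, time stands still between calls to the robot, and variables do not carry over. Pictures are saved under pics/ and viewed, about 8 in all and at most 12, crops included, and the job is handed in when it is done.

Besides the shell and the picture viewer there is one more tool, called after "Emit:" as name([rows], argument=value, ...), one row to a line, values as JSON. send_rows: Moves the arm, as the interface text tells. Shift numbers are shares of 0.2 m and turn numbers shares of 180 degrees, none past 1 either way. Its arguments: {"type":"object","properties":{"targets":{"type":"array"},"force":{"type":"number"}},"required":["targets"]}

```bash
mkdir -p pics; cat > h.py <<'E'
from station import *
import numpy as np, cv2
from scipy.spatial.transform import Rotation as R
def ray(im,u,v,z,T=None):
    T=np.array(im["T"]) if T is None else T
    f=210/np.tan(np.radians(im["fovy"])/2)
    d=T[:3,:3]@np.array([(u-im["cx"])/f,-(v-im["cy"])/f,-1]); o=T[:3,3]
    return o+d*(z-o[2])/d[2]
def toolT():
    s=state(); T=np.eye(4); T[:3,:3]=R.from_euler('xyz',s["orientation"],degrees=True).as_matrix(); T[:3,3]=s["tcp_pos"]; return T
E
python3 - <<'E'
from h import *
s=state(); print({k:s[k] for k in("time","tcp_pos","orientation","wrist_force","gripper_width")})
a=get_image("top");b=get_image("scene")
print({k:a[k] for k in a if k!="color"});print([k for k in b])
cv2.imwrite("pics/top.png",cv2.resize(a["color"],(800,600)));cv2.imwrite("pics/scene.png",b["color"])
E
```

```text
{'time': 0.0, 'tcp_pos': array([0.1529512 , 0.65683047, 0.21530743]), 'orientation': array([1.79995548e+02, 1.10389173e-01, 7.68916897e+01]), 'wrist_force': array([-0.71645098,  0.38395792,  0.36671851]), 'gripper_width': 1.001610570374346}
{'fovy': 44.88306912472056, 'cx': 287.3574976508544, 'cy': 218.18508330374098, 'T': array([[-0.0281646 ,  0.98663551, -0.16049024,  0.39417042],
       [-0.99944348, -0.03066565, -0.01312785,  0.22741217],
       [-0.01787394,  0.16003118,  0.98695012,  1.33410427],
       [ 0.        ,  0.        ,  0.        ,  1.        ]])}
['color', 'fovy', 'cx', 'cy', 'T']
```

View pics/top.png

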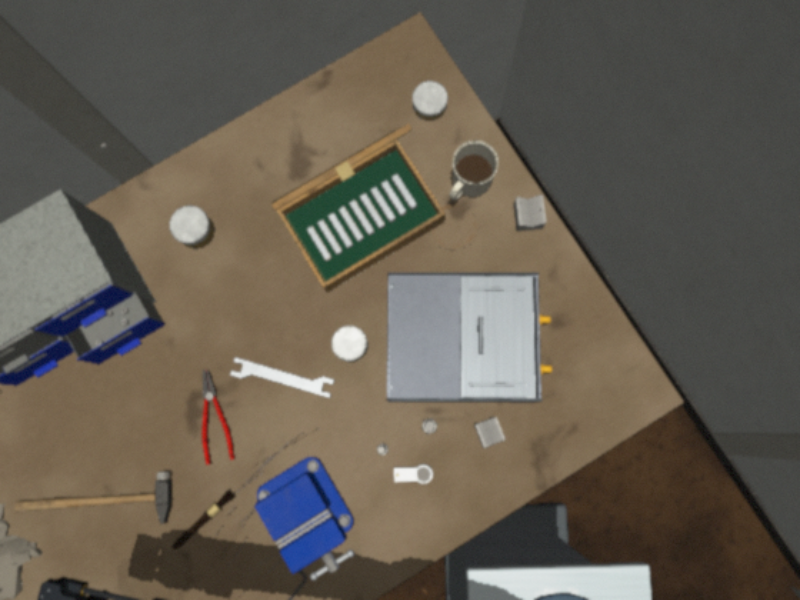

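View pics/scene.png

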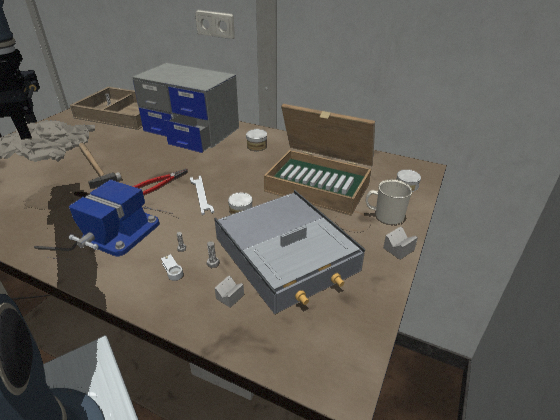

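The top view shows the box at about (388–541, 273–402) in the 800-wide picture, with the tab at (481, 335) and the hoses on the right (world -y). The bolt, a V-block and a key ring lie in front, and the tin is at (349, 343).

```bash
python3 - <<'E'
from h import *
a=get_image("top")
k=.7
for n,u,v,z in [("FL",388,273,.063),("FR",539,273,.063),("NR",541,402,.063),("NL",388,401,.063),("tab1",480,317,.091),("tab2",482,354,.091),("tab",481,335,.09),("bolt",430,424,.06),("tin",349,343,.04),("vbs",490,432,.03),("mug",475,160,.09),("vba",530,212,.04)]:
    print(n,ray(a,u*k,v*k,z).round(4))
c=a["color"][170:300,255:400]
cv2.imwrite("pics/topc.png",cv2.resize(c,None,fx=5.4,fy=4.6*5.4/4.6*.85,interpolation=cv2.INTER_CUBIC)[:600])
E
```

```text
FL [0.6722 0.2826 0.063 ]
FR [0.6636 0.0134 0.063 ]
NR [0.4354 0.0228 0.063 ]
NL [0.4448 0.2879 0.063 ]
tab1 [0.5833 0.1241 0.091 ]
tab2 [0.519  0.1235 0.091 ]
tab [0.552  0.1237 0.09  ]
bolt [0.4032 0.2161 0.06  ]
tin [0.5511 0.3566 0.04  ]
vbs [0.3865 0.1103 0.03  ]
mug [0.8684 0.1206 0.09  ]
vba [0.7836 0.0195 0.04  ]
```

Emit:
send_rows([
  [0, 0, 0, -0.02, 0, 0, 0.0395],
  [0, 0, 0, -0.02, 0, 0, 0.0395],
  [0, 0, 0, -0.02, 0, 0, 0.0395],
  [0, 0, 0, -0.02, 0, 0, 0.0395],
  [0, 0, 0, -0.02, 0, 0, 0.0395],
  [0, 0, 0, -0.02, 0, 0, 0.0395],
  [0, 0, 0, -0.02, 0, 0, 0.0395],
  [0, 0, 0, -0.02, 0, 0, 0.0395],
  [0, 0, 0, -0.02, 0, 0, 0.0395],
  [0, 0, 0, -0.02, 0, 0, 0.0395],
], force=20)

```text
time: 0.98
tcp_pos: [0.1523, 0.6536, 0.2509]
orientation: [179.3, 0.3, 5.0]
wrist_force: [-0.3, 0.6, 0.2]
gripper_width: 0.327
```

View pics/topc.png

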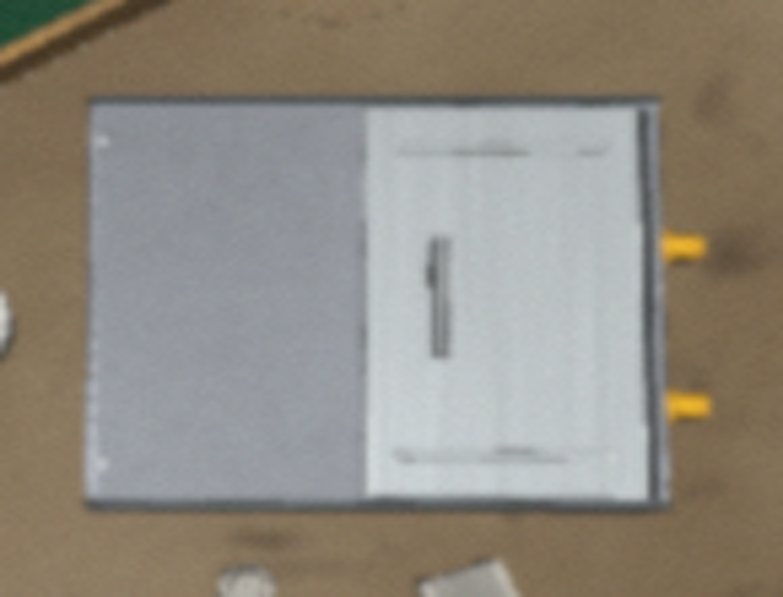

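The crop confirms it: the tab is at crop (440, 297) on the pale cover, with a thin gap showing at the right end, so the cover is slightly open.

Emit:
send_rows([
  [0, 0, 0, 0, 0, 0, 0.037],
  [0, 0.125, 0.175, 0, 0, 0, 0],
  [0, 0.125, 0.175, 0, 0, 0, 0],
  [0, 0.125, 0.175, 0, 0, 0, 0],
  [0, 0.125, 0.175, 0, 0, 0, 0],
  [0, 0.125, 0.175, 0, 0, 0, 0],
  [0, 0.125, 0.175, 0, 0, 0, 0],
  [0, 0.125, 0.175, 0, 0, 0, 0],
  [0, 0.125, 0.175, 0, 0, 0, 0],
  [0, 0.125, 0.175, 0, 0, 0, 0],
])

```text
time: 1.82
tcp_pos: [0.3531, 0.3431, 0.2488]
orientation: [179.2, 0.5, -1.0]
wrist_force: [1.3, 0.5, -0.3]
gripper_width: 0.007
```

Emit:
send_rows([
  [0, 0.125, 0.17, 0, 0, 0, 0.005],
  [0, 0.125, 0.17, 0, 0, 0, 0],
  [0, 0.125, 0.17, 0, 0, 0, 0],
  [0, 0.125, 0.17, 0, 0, 0, 0],
  [0, 0.125, 0.17, 0, 0, 0, 0],
  [0, 0.125, 0.15, 0.05, 0, 0, 0],
  [0, 0.125, 0.12, 0.1, 0, 0, 0],
  [0, 0.1, 0.1, 0.1, 0, 0, 0],
  [0, 0, 0, 0.1, 0, 0, 0],
  [0, 0, 0, 0, 0, 0, 0],
])

```text
time: 2.65
tcp_pos: [0.5433, 0.0785, 0.1805]
orientation: [179.3, 0.0, -2.7]
wrist_force: [-1.0, 0.9, 0.1]
gripper_width: 0.005
```

```bash
python3 - <<'E'
from h import *
s=state();print(s["tcp_pos"],s["orientation"])
T=toolT();w=get_image("wrist");print(w["fovy"]);Tw=T@np.array(w["T_tool_cam"]);print(Tw.round(3))
cv2.imwrite("pics/w1.png",w["color"])
E
```

```text
[0.54328737 0.07851949 0.18046595] [ 1.79323755e+02  1.20905027e-02 -2.71035519e+00]
65.01098137801127
[[ 0.999  0.045  0.013  0.547]
 [-0.047  0.96   0.274  0.152]
 [-0.    -0.275  0.962  0.348]
 [ 0.     0.     0.     1.   ]]
```

View pics/w1.png

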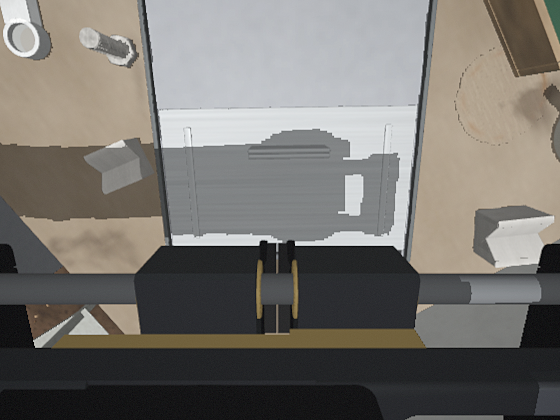

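The wrist view shows the tab top at (249–329, 146–158), in front of the closed fingers at (277, 245–330). The fingers sit about 8 mm too near in x, so I shift, descend and start the push.

Emit:
send_rows([
  [0, 0.04, 0, 0.08, 0, 0, 0],
  [0, 0, 0, 0.1, 0, 0, 0],
  [0, 0, 0, 0.1, 0, 0, 0],
  [0, 0, 0, 0.08, 0, 0, 0],
  [0, 0, 0, 0.05, 0, 0, 0],
  [0, 0, 0, 0.02, 0, 0, 0],
  [0, 0, 0, 0, 0, 0, 0],
])

```text
time: 3.28
tcp_pos: [0.5567, 0.0857, 0.1017]
orientation: [179.9, -0.8, -2.1]
wrist_force: [0.6, 0.8, 0.4]
gripper_width: 0.005
```

```bash
python3 - <<'E'
from h import *
T=toolT();w=get_image("wrist");Tw=T@np.array(w["T_tool_cam"]);s=state();print(s["tcp_pos"],s["orientation"],s["wrist_force"])
E
```

```text
[0.55707596 0.08579646 0.10217572] [179.8815685   -0.83680624  -2.05519369] [ 0.79263638 -0.21563127 -0.49462668]
```

Emit:
send_rows([
  [0, -0.02, 0, 0.04, 0, 0, 0],
  [0, 0, -0.05, 0, 0, 0, 0],
  [0, 0, -0.05, 0, 0, 0, 0],
  [0, 0, -0.05, 0, 0, 0, 0],
  [0, 0, -0.05, 0, 0, 0, 0],
  [0, 0, -0.05, 0, 0, 0, 0],
  [0, 0, -0.05, 0, 0, 0, 0],
  [0, 0, -0.05, 0, 0, 0, 0],
  [0, 0, -0.05, 0, 0, 0, 0],
])

```text
time: 4.08
tcp_pos: [0.5584, 0.1754, 0.098]
orientation: [-179.9, -1.3, -2.0]
wrist_force: [0.6, -0.3, -0.1]
gripper_width: 0.004
```

Emit:
send_rows([
  [0, -0.01, -0.04, 0.02, 0, 0, 0],
  [0, 0, -0.04, 0, 0, 0, 0],
  [0, 0, -0.04, 0, 0, 0, 0],
  [0, 0, -0.04, 0, 0, 0, 0],
])

```text
time: 4.42
tcp_pos: [0.557, 0.2122, 0.0931]
orientation: [-179.9, -1.2, -1.9]
wrist_force: [0.1, 0.3, -0.5]
gripper_width: 0.006
```

```bash
python3 - <<'E'
from h import *
T=toolT();w=get_image("wrist");s=state();print(s["tcp_pos"],s["orientation"],s["wrist_force"])
cv2.imwrite("pics/w2.png",w["color"])
E
```

```text
[0.55701146 0.21472372 0.09308139] [-179.81771729   -1.23351865   -1.75499772] [ 0.6573391   2.30936171 -0.01378884]
```

View pics/w2.png

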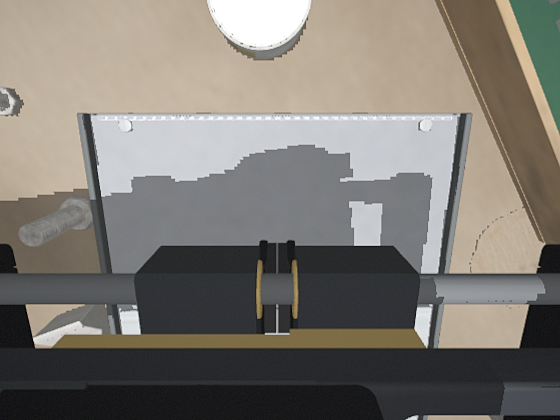

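The tab is hidden behind the gripper at row 245 and below, and the pale plate now reaches up the deck towards the studs at (125, 125) and (425, 125). I keep pushing gently until the force rises.

Emit:
send_rows([
  [0, 0, -0.03, 0, 0, 0, 0],
  [0, 0, -0.03, 0, 0, 0, 0],
  [0, 0, -0.03, 0, 0, 0, 0],
  [0, 0, -0.03, 0, 0, 0, 0],
])

```text
time: 4.8
tcp_pos: [0.5581, 0.2391, 0.0932]
orientation: [-179.9, -1.2, -1.9]
wrist_force: [0.2, 0.5, 0.3]
gripper_width: 0.007
```

Emit:
send_rows([
  [0, 0, -0.03, 0, 0, 0, 0],
  [0, 0, -0.03, 0, 0, 0, 0],
])

```text
time: 4.97
tcp_pos: [0.5587, 0.252, 0.0933]
orientation: [-179.9, -1.2, -1.9]
wrist_force: [0.7, -0.0, -0.8]
gripper_width: 0.008
```

```bash
python3 - <<'E'
from h import *
s=state();print(s["tcp_pos"],s["wrist_force"])
a=get_image("top")["color"];b=get_image("scene")["color"]
c=cv2.resize(a[170:300,230:410],None,fx=4.4,fy=4.4,interpolation=cv2.INTER_CUBIC)[:300]
c=cv2.resize(a[180:290,240:400],(480,330),interpolation=cv2.INTER_CUBIC)
d=cv2.resize(b[150:330,190:400],(320,270),interpolation=cv2.INTER_CUBIC)
o=np.zeros((330,800,3),np.uint8);o[:,:480]=c;o[:270,480:]=d
cv2.imwrite("pics/t2.png",o)
E
```

```text
[0.5587144  0.2520429  0.09331503] [ 0.70102412 -0.01121949 -0.75799655]
```

View pics/t2.png

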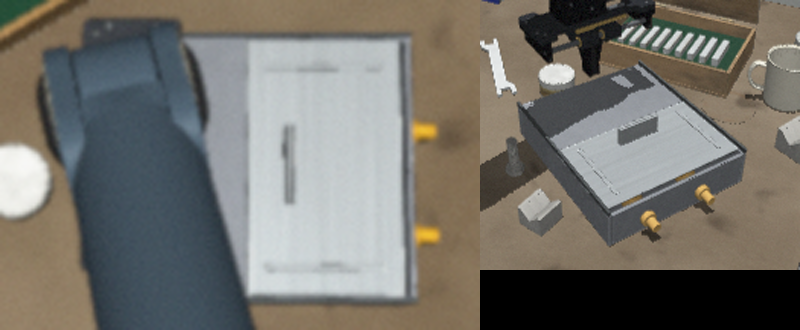

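The cover has not moved: the tab still stands at its start place and the gripper has gone past it to the left. I'll find out why before moving again.

```bash
python3 - <<'E'
from h import *
w=get_image("wrist");Tc=np.array(w["T_tool_cam"])
print(Tc.round(3),w["cx"],w["cy"])
T=np.eye(4);T[:3,:3]=R.from_euler('xyz',[179.32,0.01,-2.71],degrees=True).as_matrix();T[:3,3]=[.5433,.0785,.1805]
for z in(.061,.091):
  for p in[(249,147),(329,147),(249,158),(329,158)]: print(z,p,ray(w,*p,z,T@Tc).round(4))
b=get_image("scene")
def proj(im,P):
    f=210/np.tan(np.radians(im["fovy"])/2);M=np.linalg.inv(np.array(im["T"]))
    c=(M@np.append(P,1))[:3];return (im["cx"]+f*c[0]/-c[2],im["cy"]-f*c[1]/-c[2])
s=state();tip=toolT()@[0,0,.022,1];print("tip",tip,"scene px",proj(b,tip[:3]))
for P in[(.551,.124,.091),(.583,.124,.091),(.519,.124,.091)]: print(proj(b,P))
cv2.imwrite("pics/s3.png",cv2.resize(b["color"][120:320,170:410],(792,560*792//792+100),interpolation=cv2.INTER_CUBIC)[:600])
E
```

```text
[[ 1.     0.     0.     0.   ]
 [ 0.    -0.965 -0.263 -0.072]
 [ 0.     0.263 -0.965 -0.169]
 [ 0.     0.     0.     1.   ]] 276.73299991160854 209.03452198630094
0.061 (249, 147) [0.5216 0.127  0.061 ]
0.061 (329, 147) [0.5904 0.1237 0.061 ]
0.061 (249, 158) [0.521  0.1176 0.061 ]
0.061 (329, 158) [0.5903 0.1143 0.061 ]
0.091 (249, 147) [0.5243 0.1297 0.091 ]
0.091 (329, 147) [0.5858 0.1267 0.091 ]
0.091 (249, 158) [0.5237 0.1212 0.091 ]
0.091 (329, 158) [0.5858 0.1183 0.091 ]
tip [0.55907343 0.25158377 0.07124326 1.        ] scene px (np.float64(264.28992161419364), np.float64(208.20380739971802))
(np.float64(292.65122707975786), np.float64(231.27584291586732))
(np.float64(304.5912116279781), np.float64(226.0847989945884))
(np.float64(280.29918458415733), np.float64(236.64603371077277))
```

View pics/s3.png

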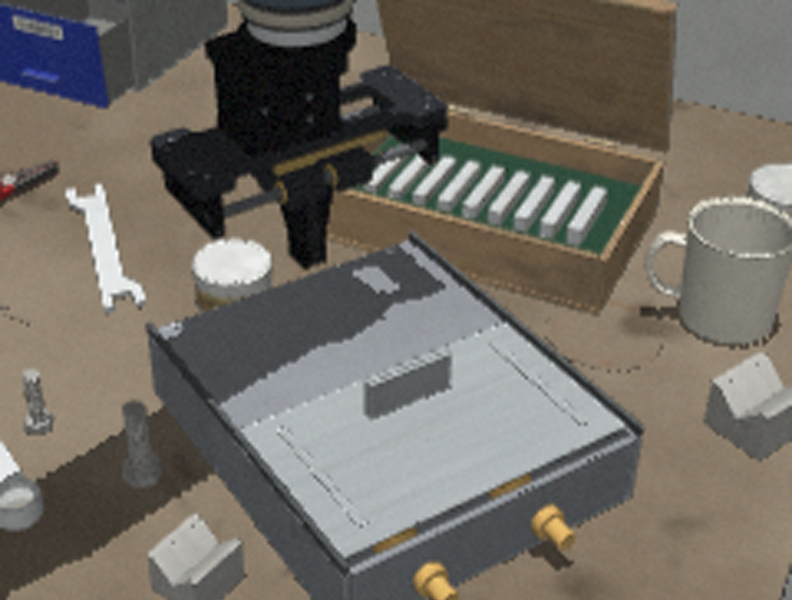

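The fingertip shows at crop (312, 262), which is scene pixel (264.5, 199). That is about 9 px higher than the reported pose predicts, so the tip is really about 25 mm higher and cleared the tab. I check this height error against the wrist images.

```bash
python3 - <<'E'
from h import *
w=get_image("wrist");Tc=np.array(w["T_tool_cam"])
f=210/np.tan(np.radians(w["fovy"])/2)
def P(pos,o):
    T=np.eye(4);T[:3,:3]=R.from_euler('xyz',o,degrees=True).as_matrix();T[:3,3]=pos;return T
T2=P([.557,.2135,.0931],[-179.85,-1.23,-1.85]);T1=P([.5433,.0785,.1805],[179.32,.01,-2.71])
for b in(0,.01,.02,.03):
    D=np.eye(4);D[2,3]=b
    l,r=[ray(w,*p,.065,D@T2@Tc) for p in((79,114),(471,114))]
    l1,r1=[ray(w,*p,.065,D@T1@Tc) for p in((147,30),(431,30))]
    t=[ray(w,*p,.091,D@T1@Tc) for p in((249,152),(329,152))]
    print(b,"width far-left",np.linalg.norm(l-r),l.round(3),r.round(3),"| w1",abs(l1-r1)[0],"tab",abs(t[0]-t[1])[0],t[0].round(3))
# projected fingertip and pad in wrist
for z in(-.03,0,.022):
    c=np.linalg.inv(Tc)@[0,0,z,1];print(z,w["cx"]+f*c[0]/-c[2],w["cy"]-f*c[1]/-c[2])
print(state()["joints"],state()["tcp_pos"],state()["gripper_width"])
E
```

```text
0 width far-left 0.22508209607973167 [0.448 0.292 0.065] [0.673 0.285 0.065] | w1 0.21947114463383943 tab 0.06180769213469384 [0.524 0.126 0.091]
0.01 width far-left 0.236516914124751 [0.442 0.292 0.065] [0.679 0.285 0.065] | w1 0.2272201955451459 tab 0.06421057329674429 [0.523 0.125 0.091]
0.02 width far-left 0.2479517321697703 [0.437 0.293 0.065] [0.685 0.285 0.065] | w1 0.23496924645645245 tab 0.06661345445879485 [0.522 0.124 0.091]
0.03 width far-left 0.25938655021478957 [0.431 0.293 0.065] [0.691 0.285 0.065] | w1 0.24271829736775885 tab 0.06901633562084553 [0.521 0.123 0.091]
-0.03 276.78571966919714 280.2270661962526
0 276.79023921047065 254.544438149879
0.022 276.79273382329086 240.3686160247717
[-50.09965915  30.28646808  29.64092575 105.68235824 -19.0307787
  47.81974202 -13.12252947] [0.55865066 0.25115277 0.09325805] 0.005111074211905304
```

The wrist picture's scale agrees with the reported pose. However, the finger end in that picture (row 241) and in the scene both put the tips about 25 mm short of the stated 22 mm. I calibrate by touching the fixed deck (57 mm) lightly here.

Emit:
send_rows([
  [0, 0, 0, 0.03, 0, 0, 0],
  [0, 0, 0, 0.02, 0, 0, 0],
  [0, 0, 0, 0.015, 0, 0, 0],
  [0, 0, 0, 0.01, 0, 0, 0],
  [0, 0, 0, 0.01, 0, 0, 0],
])

```text
time: 5.63
tcp_pos: [0.5593, 0.249, 0.0748]
orientation: [-179.9, -1.2, -2.1]
wrist_force: [-0.1, -0.0, 0.7]
gripper_width: 0.008
```

Emit:
send_rows([
  [0, 0, 0, 0.015, 0, 0, 0],
  [0, 0, 0, 0.015, 0, 0, 0],
  [0, 0, 0, 0.015, 0, 0, 0],
  [0, 0, 0, 0.01, 0, 0, 0],
])

```text
time: 5.97
tcp_pos: [0.5595, 0.2487, 0.0623]
orientation: [-180.0, -1.2, -2.1]
wrist_force: [0.1, -0.9, 0.2]
gripper_width: 0.006
```

Emit:
send_rows([
  [0, 0, 0, 0.012, 0, 0, 0],
  [0, 0, 0, 0.01, 0, 0, 0],
  [0, 0, 0, 0.01, 0, 0, 0],
])

```text
time: 6.22
tcp_pos: [0.5596, 0.2487, 0.0552]
orientation: [-180.0, -1.2, -2.1]
wrist_force: [-0.2, -0.5, 0.2]
gripper_width: 0.005
```

Emit:
send_rows([
  [0, 0, 0, 0.01, 0, 0, 0],
  [0, 0, 0, 0.01, 0, 0, 0],
  [0, 0, 0, 0.01, 0, 0, 0],
])

```text
time: 6.47
tcp_pos: [0.5598, 0.2488, 0.0511]
orientation: [-179.9, -1.1, -2.1]
wrist_force: [-9.2, -2.8, 29.4]
gripper_width: 0.001
```

```bash
python3 - <<'E'
from h import *
s=state();print(s["tcp_pos"],s["wrist_force"],s["joint_torque"])
b=get_image("scene")
cv2.imwrite("pics/s4.png",cv2.resize(b["color"][140:260,210:350],(700,600),interpolation=cv2.INTER_CUBIC))
def proj(im,P):
    f=210/np.tan(np.radians(im["fovy"])/2);M=np.linalg.inv(np.array(im["T"]))
    c=(M@np.append(P,1))[:3];return np.array((im["cx"]+f*c[0]/-c[2],im["cy"]-f*c[1]/-c[2]))
for z in(.03,.057,.08): print(z,(proj(b,[*s["tcp_pos"][:2],z])-[210,140])*5)
E
```

```text
[0.55980519 0.24882141 0.05113291] [-9.1800597  -2.80534519 29.40270971] [ 6.16311170e-01 -3.26614380e+01  4.70974222e+00 -1.42822382e+01
 -3.30692930e-01 -2.93221660e+00 -1.88317843e-02]
0.03 [277.21297469 411.05788337]
0.057 [276.30771923 367.11526588]
0.08 [275.51315879 328.54596975]
```

View pics/s4.png

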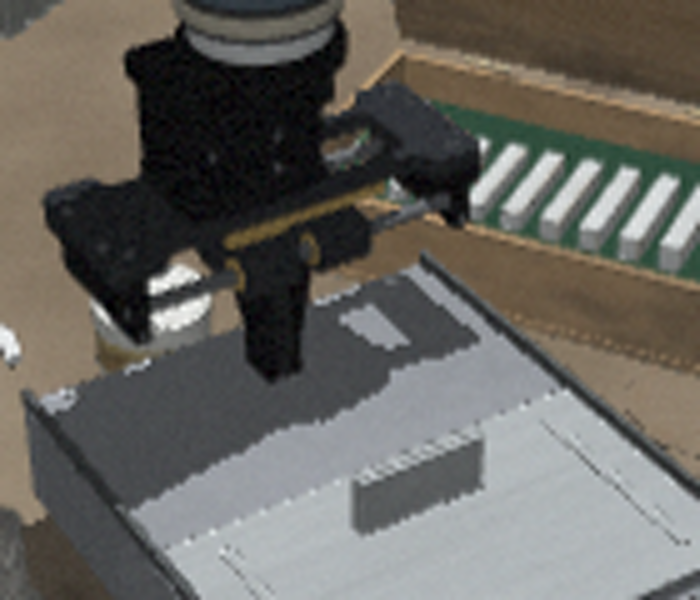

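The touch gave a clear contact: 29 N at reported z = 0.051 on the 57 mm deck, with the finger end on the deck at (273, 380) in the picture. The tips are therefore 5 mm above the reported TCP z, not 22 mm below. I go back over the tab to its right side.

Emit:
send_rows([
  [0, 0, 0, -0.08, 0, 0, 0],
  [0, 0, 0, -0.12, 0, 0, 0],
  [0, 0, 0, -0.12, 0, 0, 0],
  [0, 0, 0, -0.05, 0, 0, 0],
  [0, 0, 0.15, 0, 0, 0, 0],
  [0, 0, 0.18, 0, 0, 0, 0],
  [0, 0, 0.18, 0, 0, 0, 0],
  [0, 0, 0.18, 0, 0, 0, 0],
  [0, 0, 0.15, 0, 0, 0, 0],
  [0, 0, 0, 0, 0, 0, 0],
])

```text
time: 7.35
tcp_pos: [0.5526, 0.0792, 0.127]
orientation: [-179.7, -1.3, -1.6]
wrist_force: [-0.1, -0.6, 0.9]
gripper_width: 0.006
```

Emit:
send_rows([
  [0, 0, 0, 0.08, 0, 0, 0],
  [0, 0, 0, 0.08, 0, 0, 0],
  [0, 0, 0, 0.06, 0, 0, 0],
  [0, 0, 0, 0.04, 0, 0, 0],
  [0, 0, 0, 0.03, 0, 0, 0],
  [0, 0, 0, 0, 0, 0, 0],
])

```text
time: 7.85
tcp_pos: [0.5544, 0.077, 0.0661]
orientation: [-179.7, -1.4, -1.9]
wrist_force: [-0.5, 0.3, -0.9]
gripper_width: 0.007
```

Emit:
send_rows([
  [0, 0, -0.05, 0, 0, 0, 0],
  [0, 0, -0.05, 0, 0, 0, 0],
  [0, 0, -0.05, 0, 0, 0, 0],
  [0, 0, -0.05, 0, 0, 0, 0],
  [0, 0, -0.05, 0, 0, 0, 0],
  [0, 0, -0.05, 0, 0, 0, 0],
])

```text
time: 8.35
tcp_pos: [0.5571, 0.1403, 0.0675]
orientation: [-179.8, -1.5, -2.0]
wrist_force: [0.1, -3.1, -1.9]
gripper_width: 0.005
```

Emit:
send_rows([
  [0, 0, -0.05, 0.01, 0, 0, 0],
  [0, 0, -0.05, 0, 0, 0, 0],
  [0, 0, -0.05, 0, 0, 0, 0],
  [0, 0, -0.05, 0, 0, 0, 0],
  [0, 0, -0.05, 0, 0, 0, 0],
  [0, 0, -0.05, 0, 0, 0, 0],
])

```text
time: 8.85
tcp_pos: [0.5596, 0.2069, 0.066]
orientation: [-179.9, -1.5, -2.0]
wrist_force: [0.6, -2.4, -0.9]
gripper_width: 0.007
```

Emit:
send_rows([
  [0, 0, -0.03, 0.005, 0, 0, 0],
  [0, 0, -0.03, 0, 0, 0, 0],
  [0, 0, -0.03, 0, 0, 0, 0],
])

```text
time: 9.1
tcp_pos: [0.5604, 0.2284, 0.0651]
orientation: [-179.9, -1.5, -1.8]
wrist_force: [0.4, -18.4, 0.8]
gripper_width: 0.005
```

The cover has reached its stop, at 18 N and y = 0.228 as predicted. One more light press, then I back off and lift.

Emit:
send_rows([
  [0, 0, -0.02, 0, 0, 0, 0],
  [0, 0, -0.02, 0, 0, 0, 0],
])

```text
time: 9.27
tcp_pos: [0.5604, 0.2279, 0.0651]
orientation: [179.4, -1.4, -2.0]
wrist_force: [-2.5, -9.2, 5.1]
gripper_width: 0.004
```

Emit:
send_rows([
  [0, 0, 0.06, 0, 0, 0, 0],
  [0, 0, 0.1, -0.05, 0, 0, 0],
  [0, 0, 0.1, -0.1, 0, 0, 0],
  [0, 0, 0.1, -0.1, 0, 0, 0],
  [0, 0, 0.15, -0.1, 0, 0, 0],
  [0, 0, 0.15, -0.1, 0, 0, 0],
  [0, 0, 0.15, -0.1, 0, 0, 0],
  [0, 0, 0.15, -0.05, 0, 0, 0],
  [0, 0, 0, 0, 0, 0, 0],
])

```text
time: 10.02
tcp_pos: [0.5491, 0.0261, 0.196]
orientation: [179.9, -1.6, -2.1]
wrist_force: [-0.0, -1.0, -0.8]
gripper_width: 0.004
```

```bash
python3 - <<'E'
from h import *
s=state();T=toolT();w=get_image("wrist");print(s["tcp_pos"],s["orientation"])
np.save("T3.npy",T@np.array(w["T_tool_cam"]))
a=get_image("top")["color"]
o=np.zeros((600,560,3),np.uint8);o[:240]=w["color"][:240];o[240:]=cv2.resize(a[185:280,250:398],(560,360),interpolation=cv2.INTER_CUBIC)
cv2.imwrite("pics/w3.png",o)
E
```

```text
[0.54914591 0.02607015 0.19599848] [179.93941674  -1.57245969  -2.09474151]
```

View pics/w3.png

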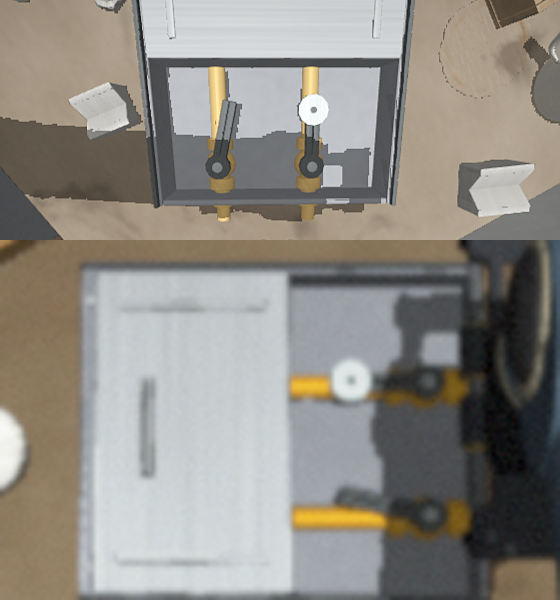

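The cover is fully open. The tagged lever is the far one: axis at wrist pixel (312, 167), disc at (313, 109). The plain lever has its axis at (218, 167) and its end at (231, 103).

```bash
python3 - <<'E'
from h import *
w=get_image("wrist");T=np.load("T3.npy")
for n,p,z in[("tax",(312,167),.05),("disc",(313,109),.052),("pax",(218,167),.05),("pend",(231,102),.05),("well end +y L",(165,66),.057),("R",(392,66),.057),("wall-y",(240,200),.057)]: print(n,ray(w,*p,z,T).round(4))
a=get_image("top")
for n,p,z in[("tax",(430,380),.05),("disc",(351,381),.052),("pax",(430,514),.05),("pend",(342,497),.05),("tab",(147,428),.09)]:
    print("top",n,ray(a,250+p[0]/560*148,185+(p[1]-240)/360*95,z).round(4))
E
```

```text
tax [0.5879 0.0522 0.05  ]
disc [0.589  0.1054 0.052 ]
pax [0.4982 0.0558 0.05  ]
pend [0.5149 0.1142 0.05  ]
well end +y L [0.4614 0.1451 0.057 ]
R [0.6577 0.1387 0.057 ]
wall-y [0.5176 0.0243 0.057 ]
top tax [0.5872 0.0504 0.05  ]
top disc [0.5879 0.1037 0.052 ]
top pax [0.4972 0.0551 0.05  ]
top pend [0.5102 0.1131 0.05  ]
top tab [0.5553 0.2414 0.09  ]
```

Emit:
send_rows([
  [0, 0, -0.08, 0.05, 0, 0, 0],
  [0, 0, -0.08, 0.1, 0, 0, 0],
  [0, 0, -0.08, 0.1, 0, 0, 0],
  [0, 0, -0.05, 0.1, 0, 0, 0],
  [0, 0, 0, 0.1, 0, 0, 0],
  [0, 0, 0, 0.05, 0, 0, 0],
  [0, 0, 0, 0, 0, 0, 0],
])

```text
time: 10.8
tcp_pos: [0.5469, 0.114, 0.0799]
orientation: [-179.7, -0.7, -0.3]
wrist_force: [-0.3, -0.5, -0.2]
gripper_width: 0.008
```

Emit:
send_rows([
  [0, 0.03, 0.06, 0, 0, 0, -0.005],
  [0, 0.01, 0.05, 0, 0, 0, 0],
  [0, 0, 0, 0, 0, 0, 0],
  [0, 0, 0, 0, 0, 0, 0],
])

```text
time: 11.13
tcp_pos: [0.5536, 0.0955, 0.078]
orientation: [-179.8, -0.4, 0.9]
wrist_force: [-0.2, 0.3, 0.4]
gripper_width: 0.002
```

Emit:
send_rows([
  [0, 0.01, 0.04, 0, 0, 0, 0.015],
  [0, 0, 0, 0.03, 0, 0, 0],
  [0, 0, 0, 0.03, 0, 0, 0],
  [0, 0, 0, 0.02, 0, 0, 0],
  [0, 0, 0, 0, 0, 0, 0],
])

```text
time: 11.55
tcp_pos: [0.557, 0.0875, 0.0625]
orientation: [-179.6, -0.6, -2.2]
wrist_force: [0.3, 0.0, 0.3]
gripper_width: 0.004
```

Emit:
send_rows([
  [0, 0, 0, 0.04, 0, 0, 0],
  [0, 0, 0, 0.04, 0, 0, 0],
  [0, 0, 0, 0.03, 0, 0, 0],
  [0, 0, 0, 0.01, 0, 0, 0],
  [0, 0, 0, 0, 0, 0, 0],
])

```text
time: 11.97
tcp_pos: [0.5565, 0.0883, 0.0349]
orientation: [-179.6, -0.5, -2.1]
wrist_force: [-0.7, 0.2, -0.5]
gripper_width: 0.009
```

```bash
python3 - <<'E'
from h import *
s=state();print(s["tcp_pos"],s["orientation"],s["wrist_force"])
b=get_image("scene")["color"];a=get_image("top")["color"]
o=np.zeros((420,800,3),np.uint8);o[:,:500]=cv2.resize(b[200:306,240:366],(500,420),interpolation=cv2.INTER_CUBIC);o[:300,500:]=cv2.resize(a[185:280,305:400],(300,300),interpolation=cv2.INTER_CUBIC)
cv2.imwrite("pics/s5.png",o)
E
```

```text
[0.55645302 0.08833167 0.03494456] [-179.60560963   -0.50114541   -2.13089271] [-0.65445645  0.20418784 -0.50583322]
```

View pics/s5.png

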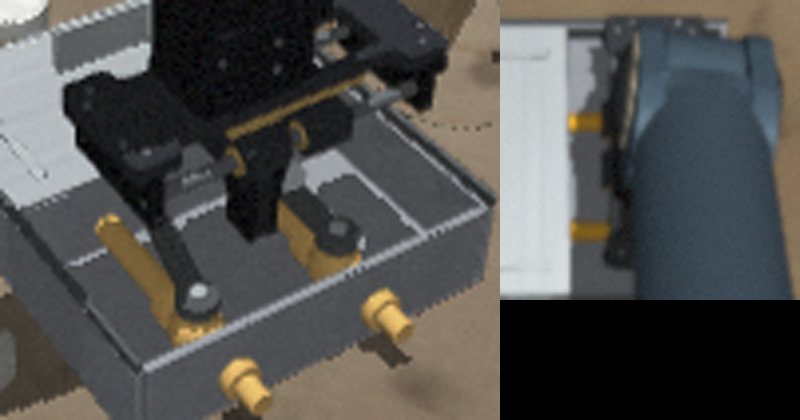

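The finger stands between the levers, just left of the tagged one, with its tip at crop (255, 240) and clear of both. I start the clockwise push.

Emit:
send_rows([
  [0, 0.03, -0.005, -0.01, 0, 0, 0],
  [0, 0.035, -0.01, 0, 0, 0, 0],
  [0, 0.035, -0.01, 0, 0, 0, 0],
])

```text
time: 12.32
tcp_pos: [0.5765, 0.0922, 0.0383]
orientation: [-179.6, -0.4, -2.2]
wrist_force: [-5.1, -2.8, 0.3]
gripper_width: 0.005
```

Emit:
send_rows([
  [0, 0.04, -0.007, 0.005, 0, 0, 0],
  [0, 0.035, -0.002, 0, 0, 0, 0],
  [0, 0.035, 0.005, 0, 0, 0, 0],
])

```text
time: 12.57
tcp_pos: [0.5952, 0.0923, 0.0363]
orientation: [-179.6, 0.4, -2.1]
wrist_force: [-4.5, 0.4, 1.0]
gripper_width: 0.001
```

Emit:
send_rows([
  [0, 0.035, 0.01, -0.005, 0, 0, 0],
  [0, 0.03, 0.02, 0, 0, 0, 0],
  [0, 0.025, 0.03, 0, 0, 0, 0],
])

```text
time: 12.82
tcp_pos: [0.6124, 0.0826, 0.0358]
orientation: [-179.5, 0.7, -1.9]
wrist_force: [-4.1, 2.4, 0.1]
gripper_width: 0.007
```

Emit:
send_rows([
  [0, 0.02, 0.03, -0.008, 0, 0, 0],
  [0, 0.015, 0.035, 0, 0, 0, 0],
  [0, 0.01, 0.035, 0, 0, 0, 0],
])

```text
time: 13.07
tcp_pos: [0.6215, 0.0688, 0.0369]
orientation: [-178.8, 0.9, -1.8]
wrist_force: [-10.4, 22.0, 6.4]
gripper_width: 0.009
```

Emit:
send_rows([
  [0, 0.0, 0.02, 0, 0, 0, 0],
  [0, 0.0, 0.03, 0, 0, 0, 0],
  [0, 0.0, 0.03, 0, 0, 0, 0],
])

```text
time: 13.32
tcp_pos: [0.6212, 0.0694, 0.0374]
orientation: [-177.4, 1.1, -1.4]
wrist_force: [-2.1, 12.0, 0.7]
gripper_width: 0.008
```

The lever is at a hard stop: 22 N, and no more movement under another push. I back off in +y, lift straight up and check by camera.

Emit:
send_rows([
  [0, 0, -0.04, 0, 0, 0, 0],
  [0, 0, -0.03, -0.01, 0, 0, 0],
  [0, 0, 0, -0.08, 0, 0, 0],
  [0, 0, 0, -0.12, 0, 0, 0],
  [0, 0, 0, -0.15, 0, 0, 0],
  [0, -0.05, 0.05, -0.15, 0, 0, 0],
  [0, -0.1, 0.1, -0.1, 0, 0, 0],
  [0, -0.1, 0.1, 0, 0, 0, 0],
  [0, 0, 0, 0, 0, 0, 0],
  [0, 0, 0, 0, 0, 0, 0],
])

```text
time: 14.15
tcp_pos: [0.5863, 0.0157, 0.1717]
orientation: [-178.2, -1.2, -1.8]
wrist_force: [0.1, 0.7, 0.3]
gripper_width: 0.004
```

```bash
python3 - <<'E'
from h import *
s=state();T=toolT();w=get_image("wrist");print(s["time"],s["tcp_pos"],s["orientation"])
np.save("T4.npy",T@np.array(w["T_tool_cam"]))
a=get_image("top")["color"]
o=np.zeros((600,560,3),np.uint8);o[:240]=w["color"][:240];o[240:]=cv2.resize(a[185:280,250:398],(560,360),interpolation=cv2.INTER_CUBIC)
cv2.imwrite("pics/w4.png",o)
E
```

```text
14.15 [0.58629861 0.01569846 0.17167528] [-178.21703216   -1.18003771   -1.84325564]
```

View pics/w4.png

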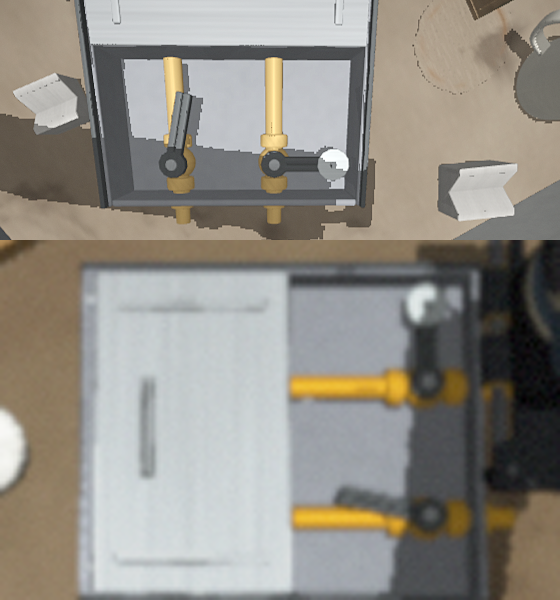

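The tagged lever now lies along the box's x: axis at (274, 164), disc at (333, 164), in line with the two axes. The plain lever is unchanged, and the cover tab is at the same open place as before, (147, 428) in the lower picture. The robot is clear, so I hand in.

```bash
python3 -c "
from station import *
print(finish_job())"
```

```text
the job is handed in; nothing more can be done
None
```

I pushed the cover fully open by its tab and then pushed the tagged lever, the far one, clockwise until it was shut. The job is handed in at about 14 s; no verdict was reported.

- **Missed first pass:** the first push went over the tab without touching it. The fingertips turned out to be about 27 mm shorter than stated: 5 mm above the reported TCP rather than 22 mm below. I found this by touching the deck lightly with the fingers (about 29 N), corrected for it and repeated the push.
- **Cover:** it met a hard stop at 18 N, where I expected it to be. The later picture shows it still there, with the tab at y of about 0.241 m.
- **Lever:** it met a hard stop at 22 N and a further push did not move it. The last picture shows it lying along the box's x, to within what I could read off the picture.
- **Left alone:** the plain lever looks unmoved, and so do the bystanders in view. The last picture did not show the bolt or the spanner. The arm ended clear of everything.

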